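# Put the cutter tin away in the push-latch cabinet

## Robot

A 6-joint arm with a two-finger parallel gripper is mounted at the origin on the work surface. World frame = base frame: x ahead of the robot, y to its left, z up, the work surface at z = 0. Lengths are in m, angles in rad, forces in N, time in s.
With the tool pointing down it reaches from about 0.25 to 0.8 m from the base axis. Payload 8.5 kg.
Tool frame: the origin (TCP) lies midway between the tips of the shut fingers; the grasp point (between the pads) lies 19 mm behind it; z points along the fingers, y is the line along which they close (so a half turn about z gives the same grasp; the last joint's range is limited). The gripper opens to 85 mm and grips with 20 to 120 N. Pads are 22 mm wide; open, the fingers measure 114 mm over their backs; the gripper's body (76 mm by 85 mm) begins 54 mm behind the grasp point. The pads swing forward as they close: fully open they stand 13 mm farther back than shut.
Start: joints at [1.182, 0.238, -0.013, 1.319, 0, 1.571], TCP at [0.199, 0.486, 0.231] pointing down, gripper open.
Joint ranges: [-2.66, 2.66], [-1.03, 1.9], [-1.14, 1.46], [-1.82, 2.27], [-1.45, 1.34], [-3.14, 3.14]. Speed limits (rad/s): [2.22, 2.22, 2.79, 3.14, 3.14, 3.14].

## Interface

Orientations are given as a unit quaternion [x, y, z, w].
In Python, from cell import * gives the robot as it stands. The module is installed in compiled form; this text tells all that it offers.
- The arm moves only by the tool jog_arm, never from a script. Its argument "increments" is a list of rows, each a list of 7 numbers: the opening, from 0 (shut) to 1 (fully open), then the shift along the tool's x, y, z in m, then the turn, a rotation vector about the tool's x, y, z in degrees. A call has 1 to 10 rows; each row shifts and turns the commanded pose from where the row before left it, along the tool's axes as they then stand; what a row does not reach is not made up. A row lasts 1/8 s, in which the tool goes at most 62.5 mm and 10.7 degrees, less where a joint would pass 70% of its speed; a pose out of reach is approached as far as the arm can. A call is refused whole if a number of a shift passes 0.0625 or a number of a turn 10.7, either way. A call with a gripper value outside its range is refused whole. The fingers move at their own pace and stop on an object; "squeeze" is the grip in N (left out, the last holds). Time passes only in rows, so rows that do not move let the fingers close. It gives the time, the measured TCP pose, the force, the opening and the grip force at its end, in the units of the state.
- sense(): the state, without advancing time (a new reading comes with each control period).
- get_image(name): name is "scene" or "top" or "wrist"; returns the picture (400x640x3 uint8, red, green, blue); there is no depth.
- camera_model(name): a dict with "intrinsics" (3x3 intrinsics, pixels), "world_from_camera" (4x4, takes a point from camera to world coordinates); the wrist camera has in their place "tool_from_camera" (4x4, takes a point from camera to tool coordinates, whose origin is the TCP and whose axes are the flange's). Camera axes: x right, y down, z forward; pixel columns grow to the right and rows downward; lengths in m; the calibration is good to about 2 mm. A picture is of the moment at which its call begins: read the wrist's pose just before it. camera_model takes no time and is no camera call.
- sign_off(): hands the job in; it is judged then, once.
The state is a dict: "time": time; "joint_positions": joint angles; "joint_velocities": joint speeds; "joint_torque": joint torques, N m; "tool_pos": TCP position; "tool_rot": TCP orientation; "wrist_force": force on the tool from outside, world axes, zero at the start; "torque": the same for the moment, N m; "finger_gap": finger opening in m; "finger_force": force on a finger pad.
Only numpy, scipy, OpenCV 4.12 (cv2) and the standard library are available. Lean on these libraries where they do the work, as an engineer would, in place of code of your own. Each camera call takes 0.05 s, during which the arm holds its last target. There are 200 camera calls.

## Task

Put the red tin away in the low steel cabinet: press the green door in at its free edge until it stops and let go so that the spring pops it open, then swing it wide open. Bring the tin lengthwise into the mouth of the bay and push it all the way in until it meets the back stop, then swing the door shut and press it in until its catch holds it closed when you let go. Keep the tin upright and leave the can, the gingerbread stack and the gingerbread clock where they are.

Things in the scene. Friction and masses are not known exactly. Their poses are not given: they have to be found in the camera images.
- cabinet: Low fixed steel cabinet, 180 wide, 200 deep, 94 high. Origin on the worktop, mid-width of the bay, in the front plane of the walls. x axis points level into the bay (the way the tin slides in), y to the door's free edge, z up. No floor. Bay 126 wide (y -63 to 63), back stop at x = 184. Wall at y -75 to -63 and latch column at y 63 to 103, both reaching the front plane.
- bay_home (a point): Point on the worktop in the bay where the tin's origin lies when the tin is home against the back stop: 94 behind the front plane, mid-width; same axes as the cabinet. The tin's rear end is then 4 inside the front plane. The bay's clear roof, underside 88 high, top 94, begins 30 behind the front plane.
- door (a joint): Angle of the green door on its upright hinge: 0 shut and caught, growing as it swings out, at most 2.2 rad; -0.06 = pressed to its stop (10 mm at the free edge). Push-push catch: press to the stop with about 7 to 12 N, let go, and a plunger (6 N) pops it to about 0.5 rad, where it stays, light to move. To catch it, push it back, in to the stop (past -0.05), and let go; pressed less far it springs open again.
- door_hinge (a point): Point on the hinge axis, 19 in front of the cabinet's front plane at y = -73 of the cabinet, in the door's mid-plane, level with its top. The door is 178 wide from this axis, 14 thick, 4 to 92 above the worktop; shut, its inner face is 12 in front of the front plane.
- door_edge (a point): Top corner of the door at its free edge, in its mid-plane, 178 from the hinge axis, 92 above the worktop. Latch tongue on the inner face: 45 long, 162 from the hinge, 17 to 43 above the worktop, so fingers reaching behind the door stay above 50. With the door under 1.8 rad the tongue is in the tin's way.
- door_press (a point): White spot on the door's outer face where it is to be pressed, 150 from the hinge axis, 73 above the worktop.
- tin: Red lidded tin with a white lid, 180 long (its x axis), 110 wide (y), lid top 60 high; 0.4 to 0.9 kg. Origin at the centre of its underside. Along the lid runs a black bar handle, 120 long (x), 22 wide (y), from 60 to 80 high. Either end may go in first. Sliding it takes 2 to 8 N.
- can: Bystander: can 74 across, 115 high, origin at the centre of its underside.
- gingerbread: Bystander: stack of square brown gingerbread sheets about 130 by 130, 56 high, origin at the centre of its underside.
- clock: Bystander: standing round gingerbread clock, 130 across, 150 high, 50 thick, origin at the centre of its underside.
Things that resemble listed ones, but are neither listed nor needed, are in the scene too. What is shaped like the tin but blue, pink or yellow is not meant.

How it is judged:
By the outcome, as a careful person would: the job done as asked, in the order asked, and still so for the second after the job is handed in, with the robot touching nothing.
It also fails if it takes over 69 s, if anything falls off the work surface, if the arm or the gripper's body presses on something with over 40 N, if the wrist force passes 120 N, or if a joint passes its speed limit or range.

## Working session

There is one attempt and no reset: what is moved stays moved. The work goes in short steps, Python scripts to look and compute and a tool call to move; the robot and the scene stay as the last step left them, time stands still between calls to the robot, and variables do not carry over. Pictures are saved under pics/ and viewed, at most 10 in all, crops included, and the job is handed in when it is done.

Besides the shell and the picture viewer there is one more tool, called in YAML: its name, and indented under it one key for each argument. jog_arm: Moves the arm, as the interface text tells. Its arguments: {"type":"object","properties":{"increments":{"type":"array"},"squeeze":{"type":"number"}},"required":["increments"]}

```bash
mkdir -p pics; python3 - <<'E'
from cell import *
import cv2,numpy as np
np.set_printoptions(precision=4,suppress=True)
s=sense();print(s['time'],s['tool_pos'],s['tool_rot'],s['finger_gap'])
for n in ['scene','top']:
    im=get_image(n);cv2.imwrite(f'pics/{n}0.png',im[:,:,::-1]);m=camera_model(n);print(n,m['intrinsics'],m['world_from_camera'])
print(camera_model('wrist'))
E
```

```text
0.0 [0.1989 0.4854 0.2307] [ 0.1932  0.9812 -0.0007 -0.0002] 0.08546663405665807
scene [[388.4191   0.     316.933 ]
 [  0.     388.4191 199.6262]
 [  0.       0.       1.    ]] [[-0.6143  0.6498 -0.4477  0.9694]
 [ 0.7891  0.5081 -0.3453  0.2633]
 [ 0.0031 -0.5653 -0.8248  0.8891]
 [ 0.      0.      0.      1.    ]]
top [[390.9977   0.     321.4753]
 [  0.     390.9977 196.7605]
 [  0.       0.       1.    ]] [[-0.0147 -0.9843  0.1757  0.3586]
 [-0.9996  0.0186  0.0202 -0.0984]
 [-0.0232 -0.1753 -0.9842  1.0954]
 [ 0.      0.      0.      1.    ]]
{'intrinsics': array([[351.8043,   0.    , 314.1567],
       [  0.    , 351.8043, 202.6333],
       [  0.    ,   0.    ,   1.    ]]), 'tool_from_camera': array([[-0.0019, -0.9608, -0.2771,  0.0706],
       [ 1.    , -0.0019, -0.0004,  0.0001],
       [-0.0002, -0.2771,  0.9608, -0.1429],
       [ 0.    ,  0.    ,  0.    ,  1.    ]])}
```

View pics/scene0.png

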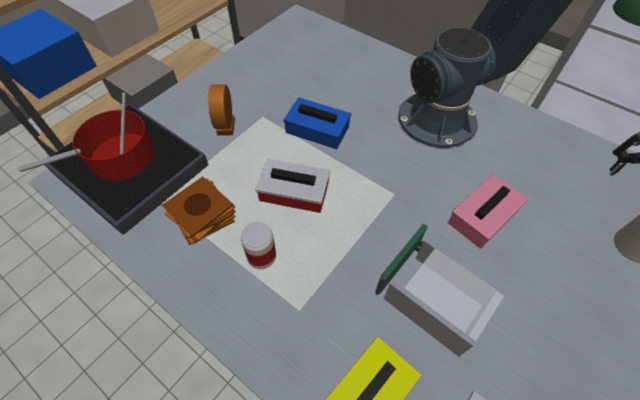

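View pics/top0.png

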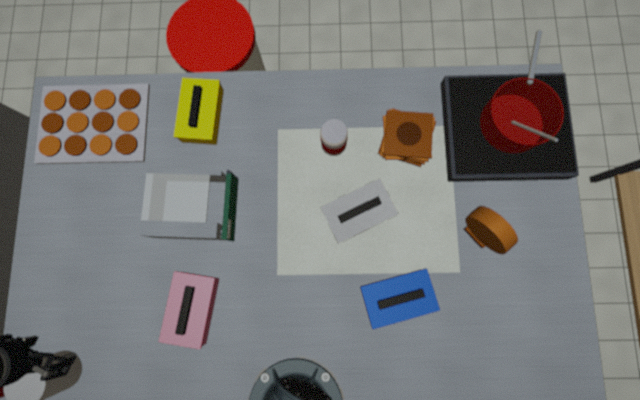

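The scene view shows the red tin with its white lid at about (293,185), and the cabinet at (440,300) with its green door at (402,260). The top view shows the tin at (360,210), the cabinet at (143–235, 172–240) with its door on the right edge at (231,205), the can at (334,135), the gingerbread at (408,137) and the clock at (491,230).

```bash
cat > h.py <<'E'
import cv2,numpy as np
np.set_printoptions(precision=4,suppress=True)
from cell import *
from scipy.spatial.transform import Rotation as R
def cam(n,s=None):
    m=camera_model(n)
    if n!='wrist': return m['intrinsics'],m['world_from_camera']
    T=np.eye(4);T[:3,:3]=R.from_quat(s['tool_rot']).as_matrix();T[:3,3]=s['tool_pos']
    return m['intrinsics'],T@m['tool_from_camera']
def ray(px,z,n='top',s=None):
    K,T=cam(n,s);p=np.c_[np.atleast_2d(px).astype(float),np.ones(len(np.atleast_2d(px)))]
    d=(T[:3,:3]@np.linalg.inv(K)@p.T).T;o=T[:3,3]
    return o+d*((z-o[2])/d[:,2])[:,None]
def proj(P,n='top',s=None):
    K,T=cam(n,s);q=(np.atleast_2d(P)-T[:3,3])@T[:3,:3]@K.T;return q[:,:2]/q[:,2:]
def comps(mask,amin=40):
    n,l,st,c=cv2.connectedComponentsWithStats(mask.astype(np.uint8))
    return [(st[i],c[i],l==i) for i in range(1,n) if st[i][4]>=amin]
def box(mask):
    y,x=np.nonzero(mask);return cv2.boxPoints(cv2.minAreaRect(np.c_[x,y].astype(np.float32)))
E
python3 - <<'E'
from h import *
for n in ['top','scene']:
    im=cv2.imread(f'pics/{n}0.png');hsv=cv2.cvtColor(im,cv2.COLOR_BGR2HSV);H,S,V=cv2.split(hsv)
    print(n,'green')
    for st,c,m in comps((H>60)&(H<90)&(S>90)): print(st,c,np.median(V[m]),ray(box(m),.092,n)[:,:2].tolist())
    print('black')
    for st,c,m in comps((V<60)&(S<120),60):
        if st[4]<900: print(st,c,ray(c,.08,n),ray(box(m),.08,n)[:,:2].tolist())
im=cv2.imread('pics/top0.png')
a=cv2.resize(im[160:250,130:250],None,fx=5,fy=5,interpolation=cv2.INTER_CUBIC)
cv2.imwrite('pics/c1.png',a)
E
```

```text
top green
[222 174  15  65 502] [228.8068 203.0179] 77.0 [[0.434852069401999, 0.18212655749369666], [0.604686135097872, 0.1738621612418753], [0.6015799767287435, 0.1428605425074191], [0.4320214700305675, 0.1520023272035601]]
black
[441  79 135 102 801] [476.4569 151.7853] [[ 0.6538 -0.4929  0.08  ]] [[0.6837806596438978, -0.28456804127072854], [0.8646420202673312, -0.42096520810237326], [0.5878942551963264, -0.7441749561644717], [0.42307208624105036, -0.6063179817459686]]
[189  87  12  40 252] [194.3849 106.1548] [[0.8017 0.2713 0.08  ]] [[0.7470359404143165, 0.2858666301859553], [0.8608771004925707, 0.27540598763954455], [0.8573662097951273, 0.25552866374456723], [0.7436924277291275, 0.2663385225797425]]
[591 160  49  22 329] [616.4772 171.0942] [[ 0.5935 -0.8523  0.08  ]] [[0.5806795912924355, -0.7815531405122426], [0.6222602799677549, -0.9148822977043218], [0.6043047492174435, -0.9177821825513367], [0.562933385676135, -0.7848544366400351]]
[229 190   8  50 165] [232.1939 213.2727] [[0.5001 0.1582 0.08  ]] [[0.43316591806600013, 0.17135093473217528], [0.5637532046550788, 0.16677918
[... 3022 characters left out ...]
 334] [491.8383 202.3293] [[0.2655 0.2765 0.08  ]] [[0.3230605039430431, 0.25592268376680744], [0.19646561012945818, 0.2788682248636508], [0.20582888403181054, 0.2982176848502234], [0.3306755579260918, 0.2745815814976699]]
[376 234  47  60 293] [397.7816 266.4744] [[0.5622 0.1811 0.08  ]] [[0.6429304160281902, 0.16240449548026942], [0.4543483947443294, 0.18285416960486345], [0.45922839849090535, 0.20254455264037285], [0.6457279011049923, 0.18064598677869725]]
[358 362  37  38 475] [377.0526 382.0863] [[0.7931 0.2748 0.08  ]] [[0.8394108428560004, 0.2614405111695148], [0.7492988840513625, 0.2695834405352579], [0.7495677457771067, 0.28926213696075254], [0.8388905401422598, 0.2802306711318086]]
```

View pics/c1.png

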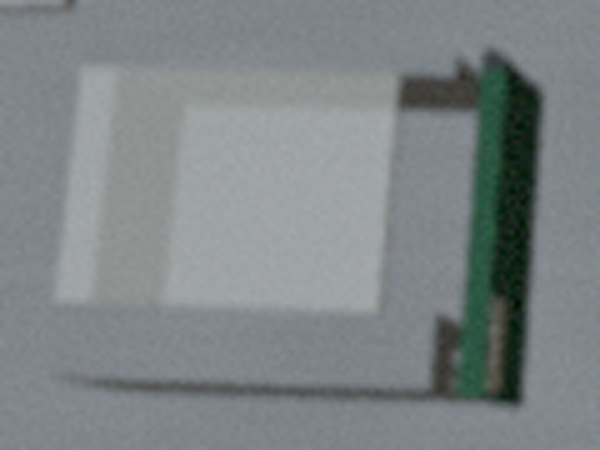

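Crop: door top strip from (492,65) (hinge) to (470,397) (free edge, near the robot); white press spot at (497,340). The roof's clear panel ends right at x≈400. I'll move above the door for a close look.

jog_arm:
  increments:
    - [0, 0, 0, 0, 0, 0, 10.07]
    - [0, 0, 0, 0, 0, 0, 10.07]
    - [0, 0, 0, 0, 0, 0, 10.07]
    - [0, 0, 0, 0, 0, 0, 10.07]
    - [0, 0, 0, 0, 0, 0, 10.07]
    - [0, 0, 0, 0, 0, 0, 10.07]
    - [0, 0, 0, 0, 0, 0, 10.07]

```text
time: 0.98
tool_pos: [0.1989, 0.4855, 0.2309]
tool_rot: [0.726, 0.688, -0.0, 0.0]
wrist_force: [0.1, 0.1, 0.8]
finger_gap: -0.0002
finger_force: 0.0
```

jog_arm:
  increments:
    - [0, -0.035, 0.035, 0, 0, 0, 0]
    - [0, -0.035, 0.035, 0, 0, 0, 0]
    - [0, -0.035, 0.035, 0, 0, 0, 0]
    - [0, -0.035, 0.035, 0, 0, 0, 0]
    - [0, -0.035, 0.035, 0, 0, 0, 0]
    - [0, -0.035, 0.035, 0, 0, 0, 0]
    - [0, -0.035, 0.035, 0, 0, 0, 0]
    - [0, -0.035, 0.035, 0, 0, 0, 0]
    - [0, -0.035, 0.035, 0, 0, 0, 0]
    - [0, -0.035, 0.035, 0, 0, 0, 0]

```text
time: 2.22
tool_pos: [0.5325, 0.1179, 0.231]
tool_rot: [0.724, 0.69, -0.0, -0.0]
wrist_force: [0.9, 0.9, 0.0]
finger_gap: 0.0003
finger_force: 0.0
```

```bash
python3 - <<'E'
from h import *
import pickle
s=sense();im=get_image('wrist')[:,:,::-1].copy();cv2.imwrite('pics/w1.png',im);pickle.dump({k:np.array(s[k]) for k in('tool_pos','tool_rot')},open('w1.pkl','wb'))
r=R.from_quat(s['tool_rot']).as_matrix()
print(s['time'],s['tool_pos'],r,s['finger_gap'])
hsv=cv2.cvtColor(im,cv2.COLOR_BGR2HSV);H,S,V=cv2.split(hsv)
for st,c,m in comps((H>60)&(H<90)&(S>90)): print(st,c,np.percentile(V[m],[5,25,50,75,95]),box(m).tolist())
E
```

```text
2.225 [0.5325 0.1179 0.231 ] [[ 0.0483  0.9988 -0.0005]
 [ 0.9988 -0.0483 -0.0001]
 [-0.0002 -0.0005 -1.    ]] 0.0002543512050873185
[ 192  114  217   19 3291] [301.3236 123.8308] [72. 84. 87. 90. 93.] [[191.99998474121094, 132.0], [191.99998474121094, 114.0], [407.99993896484375, 114.0], [407.99993896484375, 132.0]]
```

View pics/w1.png

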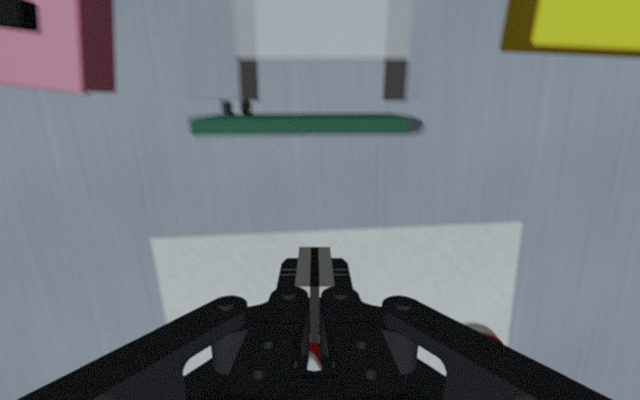

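Wrist view: door top strip at rows 114–132, from u=191 (free edge) to u≈415 (hinge). Wall fronts end at v≈99 with the bay between u≈257 and 385.

```bash
python3 - <<'E'
from h import *
import pickle
s=pickle.load(open('w1.pkl','rb'))
im=cv2.imread('pics/w1.png');hsv=cv2.cvtColor(im,cv2.COLOR_BGR2HSV);H,S,V=cv2.split(hsv)
g=(H>60)&(H<90)&(S>90)
us=np.arange(205,385,5);cy=[np.nonzero(g[:,u])[0] for u in us]
top=np.array([c.min()for c in cy]);bot=np.array([c.max() for c in cy])+1
pt=np.polyfit(us,top,1);pb=np.polyfit(us,bot,1);print('slopes',pt,pb)
mid=lambda u:(np.polyval(pt,u)+np.polyval(pb,u))/2
E=ray([[191.5,mid(191.5)],[400,mid(400)]],.092,'wrist',s);print('edge,toward hinge',E)
d=E[0]-E[1];d/=np.linalg.norm(d);y=d[:2];x=np.array([y[1],-y[0]]);hinge=E[0,:2]-.178*y;print('yaw y',np.degrees(np.arctan2(*y[::-1])),'hinge',hinge,'pin px',proj([*hinge,.092],'wrist',s))
o=hinge+.073*y+.019*x;print('cab o',o,'x',x)
w=ray([[395,100],[250,98],[257,80],[385,80]],.094,'wrist',s)[:,:2];print('walls in cab',(w-o)@np.c_[x,y])
for n in('top','scene'): print(n,proj([[*E[0,:2],.092],[*hinge,.092],[*o,0.094]],n))
# tin lid corners
for n in('top','scene'):
    a=cv2.imread(f'pics/{n}0.png');hh=cv2.cvtColor(a,cv2.COLOR_BGR2HSV)
for n in('top',):
    c=ray([[334.,124.]],.115,n);print('can approx',c)
E
```

```text
slopes [ -0.0058 118.1309] [ -0.0306 400.7372]
edge,toward hinge [[0.4223 0.0642 0.092 ]
 [0.6038 0.0587 0.092 ]]
yaw y 178.2593164450816 hinge [0.6002 0.0588] pin px [[395.8483 252.2304]]
cab o [0.5278 0.08  ] x [0.0304 0.9995]
walls in cab [[ 0.1082 -0.0663]
 [ 0.1118  0.0444]
 [ 0.1247  0.0382]
 [ 0.1228 -0.0581]]
top [[266.7529 242.0838]
 [269.4547 174.4047]
 [260.9837 201.4511]]
scene [[387.5277 197.2386]
 [344.2996 246.0983]
 [369.5327 229.0697]]
can approx [[ 0.7275 -0.1141  0.115 ]]
```

```bash
python3 - <<'E'
from h import *
import pickle
s=pickle.load(open('w1.pkl','rb'))
im=cv2.imread('pics/w1.png');H,S,V=cv2.split(cv2.cvtColor(im,cv2.COLOR_BGR2HSV))
g=(H>60)&(H<90)&(S>90);g[150:]=0;g[:105]=0
us=np.arange(205,385,5);cy=[np.nonzero(g[:,u])[0] for u in us]
top=np.array([c.min()for c in cy]);bot=np.array([c.max() for c in cy])+1
pt=np.polyfit(us,top,1);pb=np.polyfit(us,bot,1);print('slopes',pt,pb)
mid=lambda u:(np.polyval(pt,u)+np.polyval(pb,u))/2
E=ray([[191.5,mid(191.5)],[400,mid(400)]],.092,'wrist',s);print('edge,toward hinge',E)
d=E[0]-E[1];d/=np.linalg.norm(d);y=d[:2];x=np.array([y[1],-y[0]]);hinge=E[0,:2]-.178*y;print('yaw y',np.degrees(np.arctan2(*y[::-1])),'hinge',hinge,'pin px',proj([*hinge,.092],'wrist',s))
o=hinge+.073*y+.019*x;print('cab o',o,'x',x)
w=ray([[395,100],[250,98],[257,80],[385,80]],.094,'wrist',s)[:,:2];print('walls in cab',(w-o)@np.c_[x,y])
for n in('top','scene'): print(n,proj([[*E[0,:2],.092],[*hinge,.092],[*o,0.094]],n))
E
```

```text
slopes [ -0.0058 118.1309] [ -0.0017 132.5322]
edge,toward hinge [[0.4387 0.1755 0.092 ]
 [0.6019 0.1679 0.092 ]]
yaw y 177.3308490384154 hinge [0.6165 0.1673] pin px [[418.6697 123.7636]]
cab o [0.5445 0.1896] x [0.0466 0.9989]
walls in cab [[-0.0011 -0.053 ]
 [ 0.0008  0.0577]
 [ 0.0138  0.0517]
 [ 0.0134 -0.0446]]
top [[223.7294 236.3761]
 [228.7868 169.2221]
 [219.3514 195.9383]]
scene [[423.6628 225.3513]
 [380.3259 278.6297]
 [406.2581 260.259 ]]
```

jog_arm:
  increments:
    - [0, 0.006, -0.034, 0.02, 0, 0, 0]
    - [0, 0.006, -0.034, 0.03, 0, 0, 0]
    - [0, 0, 0, 0.04, 0, 0, 0]
    - [0, 0, 0, 0.04, 0, 0, 0]
    - [0, 0, 0, 0.04, 0, 0, 0]
    - [0, 0.007, 0, 0, 0, 0, 0]
    - [0, 0.007, 0, 0, 0, 0, 0]
    - [0, 0.005, 0, 0, 0, 0, 0]

```text
time: 3.28
tool_pos: [0.4664, 0.1546, 0.0629]
tool_rot: [0.724, 0.69, 0.001, 0.001]
wrist_force: [0.6, 0.2, -0.5]
finger_gap: -0.0002
finger_force: 0.0
```

jog_arm:
  increments:
    - [0, 0.003, 0, 0, 0, 0, 0]
    - [0, 0.003, 0, 0, 0, 0, 0]
    - [0, 0.003, 0, 0, 0, 0, 0]

```text
time: 3.65
tool_pos: [0.4662, 0.1615, 0.0622]
tool_rot: [0.724, 0.69, -0.0, 0.001]
wrist_force: [0.2, -9.4, 6.5]
finger_gap: 0.0001
finger_force: 4.6
```

jog_arm:
  increments:
    - [0, 0.003, 0, 0, 0, 0, 0]
    - [0, 0.003, 0, 0, 0, 0, 0]

```text
time: 3.9
tool_pos: [0.4664, 0.1664, 0.0621]
tool_rot: [0.725, 0.689, -0.001, 0.002]
wrist_force: [0.2, -24.0, 10.8]
finger_gap: 0.0002
finger_force: 11.8
```

jog_arm:
  increments:
    - [0, 0.002, 0, 0, 0, 0, 0]
    - [0, 0, 0, 0, 0, 0, 0]

```text
time: 4.15
tool_pos: [0.4663, 0.1664, 0.0621]
tool_rot: [0.725, 0.689, -0.002, 0.004]
wrist_force: [1.0, -23.5, 11.9]
finger_gap: 0.0
finger_force: 12.1
```

jog_arm:
  increments:
    - [0, -0.04, 0, 0, 0, 0, 0]
    - [0, -0.05, 0, 0, 0, 0, 0]
    - [0, -0.05, 0, 0, 0, 0, 0]
    - [0, 0, 0, -0.05, 0, 0, 0]
    - [0, 0, 0, -0.05, 0, 0, 0]
    - [0, 0.02, 0.02, -0.05, 0, 0, 0]

```text
time: 4.9
tool_pos: [0.4794, 0.049, 0.2137]
tool_rot: [0.725, 0.689, 0.0, 0.0]
wrist_force: [2.3, -0.5, -0.5]
finger_gap: 0.0002
finger_force: 0.0
```

```bash
python3 - <<'E'
from h import *
s=sense();im=get_image('wrist')[:,:,::-1].copy();cv2.imwrite('pics/w2.png',im)
print(s['time'],s['tool_pos'],s['wrist_force'])
H,S,V=cv2.split(cv2.cvtColor(im,cv2.COLOR_BGR2HSV));g=(H>60)&(H<90)&(S>90)
h=np.array([.6165,.1673]);x=np.array([.0466,.9989]);y=np.array([-.9989,.0466])
for st,c,m in comps(g,300):
    p=ray(box(m),.092,'wrist',s)[:,:2];print(st,box(m).tolist(),((p-h)@np.c_[x,y]).tolist())
E
```

```text
4.9 [0.4794 0.049  0.2137] [ 2.281  -0.4858 -0.502 ]
[ 277    8  227  144 4985] [[274.06427001953125, 134.6092529296875], [494.27764892578125, 5.071967124938965], [504.89459228515625, 23.120819091796875], [284.68121337890625, 152.65811157226562]] [[-0.07768973865129553, 0.16109224790046012], [0.0074793725931194995, 0.009531126483664854], [-0.003602282758615297, 0.000780840210172602], [-0.09110815190238271, 0.15360952896070182]]
```

View pics/w2.png

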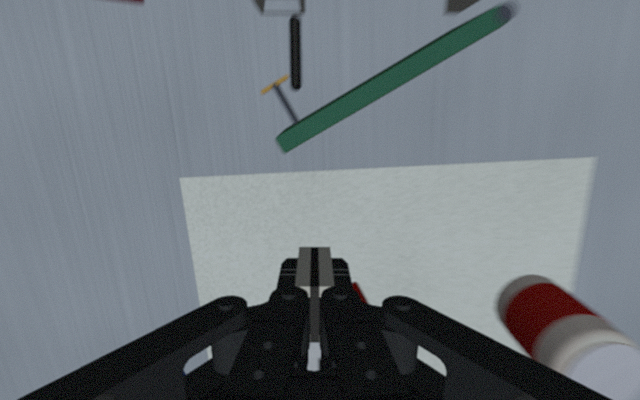

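The door has popped to about 0.5 rad (strip from (505,12) to (280,143)), with the tongue and plunger behind it at (275–300, 15–120). Next I insert the closed fingers behind it and sweep it open.

jog_arm:
  increments:
    - [0, 0.036, 0.009, 0, 0, 0, 0]
    - [0, 0.036, 0.009, 0, 0, 0, 0]
    - [0, 0.0345, 0.0095, 0, 0, 0, 0]
    - [0, 0, 0, 0.05, 0, 0, 0]
    - [0, 0, 0, 0.05, 0, 0, 0]
    - [0, 0, 0, 0.05, 0, 0, 0]

```text
time: 5.7
tool_pos: [0.513, 0.1551, 0.0604]
tool_rot: [0.724, 0.69, 0.001, 0.0]
wrist_force: [0.1, -1.1, -0.3]
finger_gap: -0.0002
finger_force: 0.0
```

jog_arm:
  increments:
    - [0, -0.018, -0.0016, 0, 0, 0, 0]
    - [0, -0.0204, 0.0093, 0, 0, 0, 0]
    - [0, -0.018, 0.013, 0, 0, 0, 0]
    - [0, -0.015, 0.0165, 0, 0, 0, 0]
    - [0, -0.0115, 0.0191, 0, 0, 0, 0]
    - [0, -0.0075, 0.0209, 0, 0, 0, 0]
    - [0, -0.0031, 0.0222, 0, 0, 0, 0]
    - [0, 0.0008, 0.0111, 0, 0, 0, 0]
    - [0, 0.002, 0.011, 0, 0, 0, 0]
    - [0, 0.003, 0.011, 0, 0, 0, 0]

```text
time: 6.95
tool_pos: [0.6413, 0.0609, 0.0616]
tool_rot: [0.724, 0.69, -0.0, -0.0]
wrist_force: [-1.4, -0.1, -0.2]
finger_gap: 0.0001
finger_force: 0.5
```

jog_arm:
  increments:
    - [0, 0.003, 0.0105, 0, 0, 0, 0]
    - [0, 0.01, -0.015, 0, 0, 0, 0]
    - [0, 0, 0, -0.05, 0, 0, 0]
    - [0, 0, 0, -0.06, 0, 0, 0]
    - [0.5, 0, 0, -0.05, 0, 0, 0]

```text
time: 7.58
tool_pos: [0.6374, 0.0744, 0.2238]
tool_rot: [0.724, 0.69, 0.0, 0.0]
wrist_force: [1.5, 0.1, 0.5]
finger_gap: 0.017
finger_force: 0.0
```

```bash
python3 - <<'E'
from h import *
s=sense();print(s['time'],s['tool_pos'],s['tool_rot'])
im=get_image('top')[:,:,::-1].copy();cv2.imwrite('pics/t2.png',im);cv2.imwrite('pics/t2c.png',cv2.resize(im[90:290,170:470],None,fx=2.5,fy=2.5))
E
```

```text
7.575 [0.6374 0.0744 0.2238] [0.7238 0.69   0.0005 0.0004]
```

View pics/t2c.png

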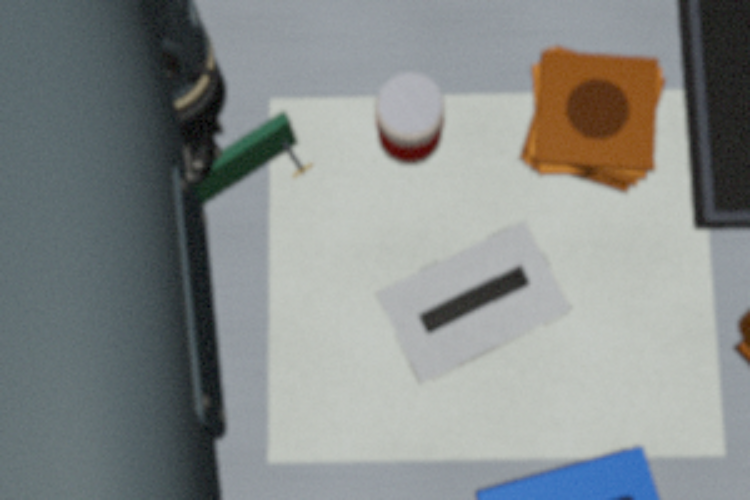

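Top crop: the door stands at about 2.1 rad (strip (200,195) to (290,120)), the tin is undisturbed with its handle from (425,322) to (525,275), and the can and gingerbread are in place. Next I move over the tin.

jog_arm:
  increments:
    - [1, 0, 0, 0, 0, 0, -9.4]
    - [1, 0, 0, 0, 0, 0, -9.4]
    - [1, 0, 0, 0, 0, 0, -9.5]
    - [1, -0.0347, -0.0373, 0, 0, 0, 0]
    - [1, -0.0347, -0.0373, 0, 0, 0, 0]
    - [1, -0.0347, -0.0373, 0, 0, 0, 0]
    - [1, -0.0347, -0.0373, 0, 0, 0, 0]
    - [1, -0.0347, -0.0373, 0, 0, 0, 0]
    - [1, -0.0347, -0.0373, 0, 0, 0, 0]
    - [1, 0, 0, 0, 0, 0, 0]

```text
time: 8.88
tool_pos: [0.5239, -0.213, 0.2213]
tool_rot: [0.535, 0.845, -0.0, 0.0]
wrist_force: [0.0, 0.5, 0.9]
finger_gap: 0.0852
finger_force: 0.0
```

```bash
python3 - <<'E'
from h import *
s=sense();im=get_image('wrist')[:,:,::-1].copy();cv2.imwrite('pics/w3.png',im)
r=R.from_quat(s['tool_rot']).as_matrix();print(s['time'],s['tool_pos'],r[:,0])
H,S,V=cv2.split(cv2.cvtColor(im,cv2.COLOR_BGR2HSV))
for st,c,m in comps(V<60,500):
    b=box(m);p=ray(b,.08,'wrist',s);print(st,c,b.tolist(),'tool',((p-s['tool_pos'])@r)[:,:2].tolist())
E
```

```text
8.875 [ 0.5239 -0.213   0.2213] [-0.4276  0.904  -0.0005]
[ 578    0   62   33 1223] [614.5928  15.2273] [[577.9999389648438, 31.999996185302734], [577.9999389648438, 0.0], [638.9999389648438, 0.0], [638.9999389648438, 31.999996185302734]] tool [[0.11927327366093718, 0.19462508169079568], [0.14034141262869548, 0.190284059977912], [0.14025656917869617, 0.23425045184327933], [0.11918689722563881, 0.23960413941271952]]
[  88   27   35  204 5302] [103.4485 124.3523] [[86.61705780029297, 229.9769287109375], [90.00028228759766, 26.983333587646484], [122.29131317138672, 27.521514892578125], [118.90808868408203, 230.51510620117188]] tool [[-0.035452824224187614, -0.19595999688148077], [0.12332924984147078, -0.16467053069933651], [0.12292380998099717, -0.14099338229442746], [-0.03599721617427336, -0.16825920845469813]]
[   0   48   34  152 4704] [ 15.4126 125.621 ] [[-4.6230418751264536e-15, 48.0], [33.0, 48.0], [33.0, 199.0], [0.0, 199.0]] tool [[0.10919705145240433, -0.23438030014881736], [0.10914987956943968, -0.20975420530440045], [-0.007727063833418888, -0.2359009331626156], [-0.00767550
[... 343 characters left out ...]
8   51   71 1831] [513.1688 169.0644] [[487.50299072265625, 201.70042419433594], [496.84368896484375, 134.23988342285156], [542.3406372070312, 140.5394744873047], [532.9999389648438, 208.00001525878906]] tool [[-0.010791958798961056, 0.14543574413766347], [0.04506121937144923, 0.14534308903996646], [0.04002473847897419, 0.18244203417468075], [-0.01639759787122334, 0.18459827083485666]]
[    0   255   640   145 42291] [320.7012 357.3773] [[-4.408728563427486e-15, 255.0], [639.0, 255.0], [639.0, 399.0], [0.0, 399.0]] tool [[-0.05871427539906604, -0.2763180666300504], [-0.0597477036075268, 0.2850704893086549], [-0.21677672493005032, 0.3249707060947], [-0.21564239736884344, -0.3155126525874856]]
```

View pics/w3.png

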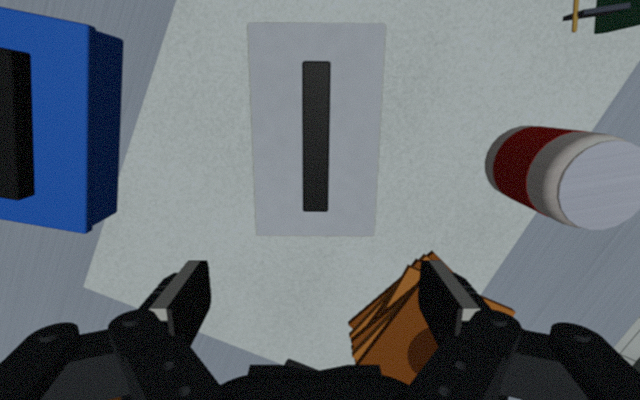

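Wrist view: the handle runs from (316,62) to (316,210), aligned with the tool; the can is at (560,175) and the gingerbread at (430,330), both clear.

jog_arm:
  increments:
    - [1, 0.0105, 0.0013, 0.04, 0, 0, 0]
    - [1, 0, 0, 0.05, 0, 0, 0]
    - [1, 0, 0, 0.04, 0, 0, 0]
    - [1, 0, 0, 0.02, 0, 0, 0]
    - [1, 0, 0, 0.008, 0, 0, 0]

```text
time: 9.55
tool_pos: [0.5215, -0.199, 0.0621]
tool_rot: [0.533, 0.846, -0.0, -0.001]
wrist_force: [-0.2, 0.1, 0.5]
finger_gap: 0.0855
finger_force: 0.0
```

jog_arm:
  increments:
    - [0, 0, 0, 0, 0, 0, 0]
    - [0, 0, 0, 0, 0, 0, 0]
    - [0, 0, 0, 0, 0, 0, 0]
    - [0, 0, 0, 0, 0, 0, 0]
    - [0, 0, 0, 0, 0, 0, 0]
  squeeze: 60

```text
time: 10.18
tool_pos: [0.5218, -0.2007, 0.0643]
tool_rot: [0.533, 0.846, -0.0, 0.001]
wrist_force: [-1.3, 0.3, 5.2]
finger_gap: 0.0206
finger_force: 60.3
```

jog_arm:
  increments:
    - [0, 0, 0, -0.002, 0, 0, 5]
    - [0, 0, 0, 0, 0, 0, 5.8]
    - [0, 0, 0, 0, 0, 0, 5.8]
    - [0, 0, 0, 0, 0, 0, 5.8]
    - [0, 0, 0, 0, 0, 0, 5.9]
    - [0, 0, 0.0045, 0, 0, 0, 0]

```text
time: 10.92
tool_pos: [0.5257, -0.2005, 0.0651]
tool_rot: [0.724, 0.69, -0.0, -0.0]
wrist_force: [0.1, 0.3, -4.9]
finger_gap: 0.0202
finger_force: 58.9
```

jog_arm:
  increments:
    - [0, 0.015, 0, 0, 0, 0, 0]
    - [0, 0.03, 0, 0, 0, 0, 0]
    - [0, 0.03, 0, 0, 0, 0, 0]
    - [0, 0.03, 0, 0, 0, 0, 0]
    - [0, 0.03, 0, 0, 0, 0, 0]
    - [0, 0.03, 0, 0, 0, 0, 0]
    - [0, 0.03, 0, 0, 0, 0, 0]
    - [0, 0.03, 0, 0, 0, 0, 0]
    - [0, 0.02, 0, 0, 0, 0, 0]

```text
time: 12.05
tool_pos: [0.5375, 0.046, 0.0653]
tool_rot: [0.723, 0.691, -0.0, -0.0]
wrist_force: [0.6, -0.4, -4.6]
finger_gap: 0.0205
finger_force: 59.0
```

```bash
python3 - <<'E'
from h import *
s=sense();im=get_image('wrist')[:,:,::-1].copy();cv2.imwrite('pics/w4.png',im)
r=R.from_quat(s['tool_rot']).as_matrix();o=np.array([.5445,.1896]);x=np.array([.0466,.9989]);y=np.array([-.9989,.0466])
print(s['time'],s['tool_pos'],r[:,0],r[:,2],(s['tool_pos'][:2]-o)@np.c_[x,y],s['wrist_force'],s['finger_gap'])
E
```

```text
12.05 [0.5375 0.046  0.0653] [0.0456 0.999  0.0001] [-0.0004  0.0001 -1.    ] [-0.1438  0.0003] [ 0.5959 -0.3769 -4.6134] 0.020468898137505482
```

View pics/w4.png

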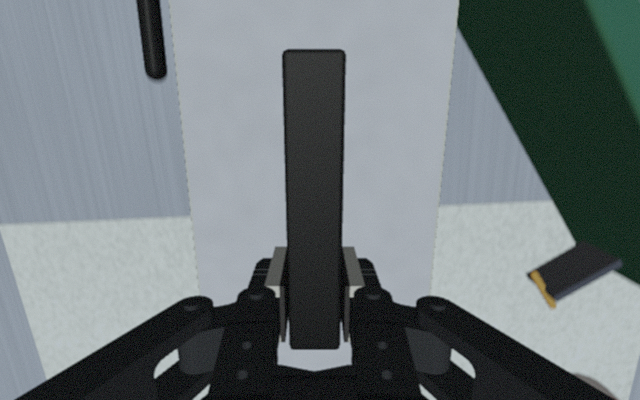

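Wrist view: the tin is straight, with the handle centred from (314,50) to (314,345). The mouth is ahead, the plunger is to the left at (152,40), and the door and tongue are clear on the right. I push in from here.

jog_arm:
  increments:
    - [0, 0.015, 0, 0, 0, 0, 0]
    - [0, 0.015, 0, 0, 0, 0, 0]
    - [0, 0.015, 0, 0, 0, 0, 0]
    - [0, 0.015, 0, 0, 0, 0, 0]
    - [0, 0, 0, 0, 0, 0, 0]

```text
time: 12.72
tool_pos: [0.5409, 0.1052, 0.0653]
tool_rot: [0.723, 0.69, 0.0, 0.0]
wrist_force: [-0.3, -0.4, -4.6]
finger_gap: 0.0208
finger_force: 59.0
```

jog_arm:
  increments:
    - [0, 0.015, 0, 0, 0, 0, 0]
    - [0, 0.015, 0, 0, 0, 0, 0]
    - [0, 0.015, 0, 0, 0, 0, 0]
    - [0, 0.015, 0, 0, 0, 0, 0]
    - [0, 0.015, 0, 0, 0, 0, 0]
    - [0, 0.015, 0, 0, 0, 0, 0]

```text
time: 13.48
tool_pos: [0.5451, 0.1951, 0.0653]
tool_rot: [0.724, 0.69, -0.0, 0.0]
wrist_force: [0.1, -0.3, -5.2]
finger_gap: 0.0205
finger_force: 59.0
```

jog_arm:
  increments:
    - [0, 0, 0, 0.0015, 0, 0, 0]
    - [0.5, 0, 0, 0, 0, 0, 0]
    - [0.5, 0, 0, 0, 0, 0, 0]
    - [0.5, 0, 0, -0.03, 0, 0, 0]
    - [0.5, 0, 0, -0.05, 0, 0, 0]
    - [0, -0.05, 0, 0, 0, 0, 0]
    - [0, -0.055, 0, 0, 0, 0, 0]
    - [0, 0, 0, 0.045, 0, 0, 0]
    - [0, 0, 0, 0.05, 0, 0, 0]
    - [0, 0, 0, 0.01, 0, 0, 0]

```text
time: 14.72
tool_pos: [0.5379, 0.088, 0.0366]
tool_rot: [0.724, 0.689, -0.002, -0.001]
wrist_force: [-0.3, -0.6, 0.4]
finger_gap: -0.0001
finger_force: 0.0
```

jog_arm:
  increments:
    - [0, 0.018, 0, 0, 0, 0, 0]
    - [0, 0.018, 0, 0, 0, 0, 0]
    - [0, 0.01, 0, 0, 0, 0, 0]
    - [0, 0.01, 0, 0, 0, 0, 0]
    - [0, 0.01, 0, 0, 0, 0, 0]
    - [0, 0.01, 0, 0, 0, 0, 0]

```text
time: 15.48
tool_pos: [0.5444, 0.1655, 0.0402]
tool_rot: [0.724, 0.69, 0.0, 0.001]
wrist_force: [0.7, -6.8, 4.6]
finger_gap: 0.0001
finger_force: 3.0
```

jog_arm:
  increments:
    - [0, 0.006, 0, 0, 0, 0, 0]
    - [0, 0.006, 0, 0, 0, 0, 0]
    - [0, 0.003, 0, 0, 0, 0, 0]

```text
time: 15.85
tool_pos: [0.5449, 0.1803, 0.0397]
tool_rot: [0.724, 0.69, 0.0, 0.001]
wrist_force: [-0.2, -6.5, 5.3]
finger_gap: 0.0001
finger_force: 2.9
```

jog_arm:
  increments:
    - [0, 0.003, 0, 0, 0, 0, 0]
    - [0, 0.003, 0, 0, 0, 0, 0]

```text
time: 16.1
tool_pos: [0.5449, 0.1839, 0.0397]
tool_rot: [0.724, 0.69, -0.001, 0.002]
wrist_force: [0.7, -24.7, 11.2]
finger_gap: 0.0
finger_force: 12.3
```

The tin is against the back stop: TCP at −6 mm of the front plane (home expected −7), with the force jumping to 25 N. Next the fingers go outside the door.

jog_arm:
  increments:
    - [0, -0.01, 0, 0, 0, 0, 0]
    - [0, 0, 0, -0.04, 0, 0, 0]
    - [0, 0, 0, -0.04, 0, 0, 0]
    - [0, 0, 0, -0.04, 0, 0, 0]
    - [0, -0.0198, 0.0486, 0, 0, 0, 0]
    - [0, -0.0198, 0.0486, 0, 0, 0, 0]
    - [0, -0.0198, 0.0486, 0, 0, 0, 0]
    - [0, -0.0198, 0.0486, 0, 0, 0, 0]
    - [0, 0, 0, 0, 0, 0, 0]

```text
time: 17.23
tool_pos: [0.7371, 0.0861, 0.1569]
tool_rot: [0.725, 0.689, 0.0, -0.0]
wrist_force: [0.3, -0.0, 0.2]
finger_gap: 0.0002
finger_force: 0.0
```

```bash
python3 - <<'E'
from h import *
s=sense();im=get_image('wrist')[:,:,::-1].copy();cv2.imwrite('pics/w5.png',im)
r=R.from_quat(s['tool_rot']).as_matrix();h=np.array([.6165,.1673]);x=np.array([.0466,.9989]);y=np.array([-.9989,.0466])
print(s['time'],s['tool_pos'],(s['tool_pos'][:2]-h)@np.c_[x,y],s['wrist_force'])
H,S,V=cv2.split(cv2.cvtColor(im,cv2.COLOR_BGR2HSV));g=(H>60)&(H<90)&(S>90)
for st,c,m in comps(g,300):
    p=ray(box(m),.092,'wrist',s)[:,:2];print(st,((p-h)@np.c_[x,y]).tolist())
E
```

```text
17.225 [0.7371 0.0861 0.1569] [-0.0755 -0.1242] [ 0.3325 -0.013   0.2167]
[   83    85   207   221 13426] [[-0.002484556880270513, 0.008926072903762385], [0.019655440633253408, -0.022298313724640483], [-0.10700833160258943, -0.12032452207656026], [-0.13810112122035711, -0.0869724866541907]]
```

View pics/w5.png

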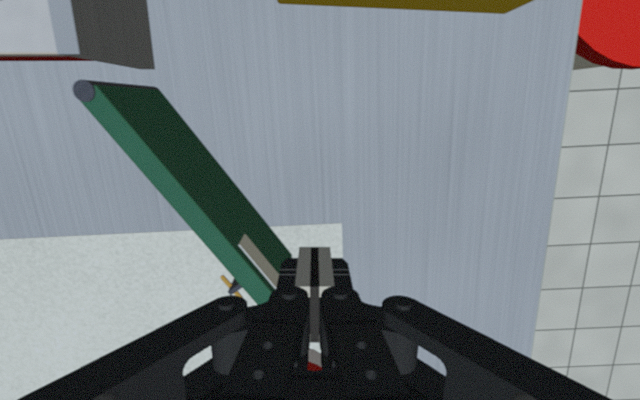

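Wrist view: the door is against its open stop at about 2.2 rad (strip (85,90) to (265,300)), the fingers are clear on its outer side, and the red tin end is inside the bay at top left (30,57).

jog_arm:
  increments:
    - [0, 0, 0, 0.05, 0, 0, 0]
    - [0, 0, 0, 0.047, 0, 0, 0]
    - [0, -0.009, -0.0138, 0, 0, 0, 0]
    - [0, -0.009, -0.0138, 0, 0, 0, 0]
    - [0, -0.0086, -0.0137, 0, 0, 0, 0]
    - [0, -0.0113, -0.0162, 0, 0, 0, 0]
    - [0, -0.0087, -0.0177, 0, 0, 0, 0]
    - [0, -0.0059, -0.0188, 0, 0, 0, 0]

```text
time: 18.27
tool_pos: [0.6367, 0.0405, 0.0627]
tool_rot: [0.724, 0.69, 0.001, -0.0]
wrist_force: [-0.0, -0.2, -0.9]
finger_gap: 0.0
finger_force: 0.1
```

jog_arm:
  increments:
    - [0, -0.0031, -0.0195, 0, 0, 0, 0]
    - [0, -0.0001, -0.0197, 0, 0, 0, 0]
    - [0, 0.0028, -0.0195, 0, 0, 0, 0]
    - [0, 0.0056, -0.0189, 0, 0, 0, 0]
    - [0, 0.0086, -0.0177, 0, 0, 0, 0]
    - [0, 0.0094, -0.0195, 0, 0, 0, 0]
    - [0, 0.0094, -0.0195, 0, 0, 0, 0]

```text
time: 19.15
tool_pos: [0.5039, 0.0798, 0.0625]
tool_rot: [0.724, 0.69, 0.001, -0.0]
wrist_force: [0.3, 0.0, 0.7]
finger_gap: -0.0004
finger_force: 0.1
```

jog_arm:
  increments:
    - [0, 0.009, -0.0087, 0, 0, 0, 0]
    - [0, 0.0087, -0.0087, 0, 0, 0, 0]
    - [0, 0.0128, -0.0086, 0, 0, 0, 0]
    - [0, 0.0127, -0.0086, 0, 0, 0, 0]
    - [0, 0.0125, -0.004, 0, 0, 0, 0]
    - [0, 0.012, -0.003, 0, 0, 0, 0]

```text
time: 19.9
tool_pos: [0.4688, 0.1482, 0.0621]
tool_rot: [0.724, 0.689, 0.0, 0.002]
wrist_force: [6.0, -8.0, -1.2]
finger_gap: 0.0002
finger_force: 3.8
```

jog_arm:
  increments:
    - [0, 0.004, 0, 0, 0, 0, 0]
    - [0, 0.004, 0, 0, 0, 0, 0]
    - [0, 0.003, 0, 0, 0, 0, 0]

```text
time: 20.27
tool_pos: [0.4683, 0.1589, 0.062]
tool_rot: [0.724, 0.69, -0.0, 0.001]
wrist_force: [1.2, -7.3, 3.0]
finger_gap: 0.0
finger_force: 3.5
```

Last press stopped at y = 0.1664 with 24 N, so I continue to the same stop.

jog_arm:
  increments:
    - [0, 0.003, 0, 0, 0, 0, 0]
    - [0, 0.003, 0, 0, 0, 0, 0]
    - [0, 0.003, 0, 0, 0, 0, 0]
    - [0, 0, 0, 0, 0, 0, 0]

```text
time: 20.78
tool_pos: [0.4685, 0.166, 0.062]
tool_rot: [0.725, 0.689, -0.002, 0.003]
wrist_force: [1.4, -16.2, 7.1]
finger_gap: 0.0001
finger_force: 8.0
```

jog_arm:
  increments:
    - [0, 0.001, 0, 0, 0, 0, 0]
    - [0, 0, 0, 0, 0, 0, 0]

```text
time: 21.02
tool_pos: [0.4685, 0.1661, 0.062]
tool_rot: [0.725, 0.689, -0.002, 0.003]
wrist_force: [1.4, -21.9, 7.9]
finger_gap: -0.0002
finger_force: 10.3
```

At the stop. I release and check.

jog_arm:
  increments:
    - [0, -0.02, 0, 0, 0, 0, 0]
    - [0, -0.05, 0, 0, 0, 0, 0]
    - [0, -0.04, 0, 0, 0, 0, 0]
    - [0, 0, 0, -0.05, 0, 0, 0]
    - [0, 0, 0, -0.05, 0, 0, 0]
    - [0, 0, 0, -0.05, 0, 0, 0]
    - [0, -0.03, 0, -0.03, 0, 0, 0]
    - [0, 0, 0, 0, 0, 0, 0]

```text
time: 22.02
tool_pos: [0.4628, 0.029, 0.244]
tool_rot: [0.724, 0.689, 0.002, 0.001]
wrist_force: [0.4, 0.2, 0.0]
finger_gap: 0.0001
finger_force: 0.0
```

```bash
python3 - <<'E'
from h import *
s=sense();a=get_image('wrist')[:,:,::-1];b=get_image('scene')[:,:,::-1]
print(s['time'],s['tool_pos'],s['wrist_force'])
cv2.imwrite('pics/f.png',np.vstack([cv2.resize(a,(480,300)),cv2.resize(b,(480,300))]))
E
```

```text
22.025 [0.4628 0.029  0.244 ] [0.3829 0.195  0.0458]
```

View pics/f.png

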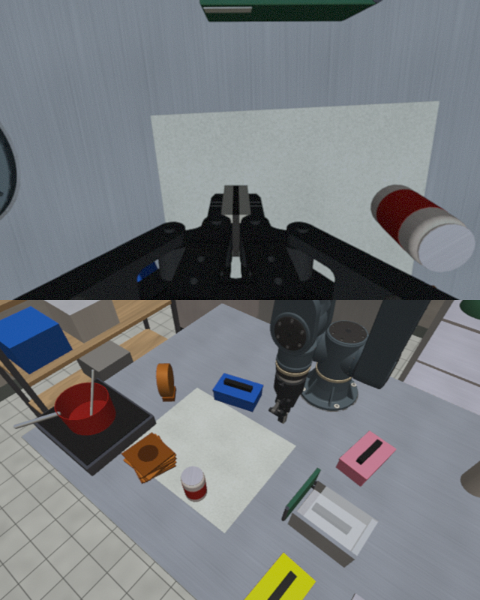

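The door is shut (wrist view strip at (285,10), parallel to the front), and it stays shut. The scene view shows the tin under the clear roof at (335,515), with the can (194,483), gingerbread (150,457) and clock (165,381) where they were.

```bash
python3 -c "
from cell import *
print(sign_off())"
```

```text
the job is handed in; nothing more can be done
None
```

The red tin is in the bay against the back stop, the door is caught shut, the can, gingerbread stack and clock were not moved, and the job was handed in at about 22 s.

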